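# Close the carver's wax tin

## Robot

A 6-joint arm with a two-finger parallel gripper is mounted at the origin on the work surface. World frame = base frame: x ahead of the robot, y to its left, z up, the work surface at z = 0. Lengths are in mm, angles in rad, forces in N, time in s.
With the tool pointing down it reaches from about 275 to 750 mm from the base axis. Payload 10.2 kg.
Tool frame: the origin (TCP) lies midway between the tips of the shut fingers; the grasp point (between the pads) lies 19 mm behind it; z points along the fingers, y is the direction in which the jaws open and shut (so a half turn about z gives the same grasp; the last joint's range is limited). The gripper opens to 85 mm and grips with 20 to 120 N. Pads are 22 mm wide; open, the fingers measure 114 mm over their backs; the gripper's body (76 mm by 85 mm) begins 54 mm behind the grasp point. The pads swing forward as they close: fully open they stand 13 mm farther back than shut.
Start: joints at [0.967, 0.313, 1.498, -0, 1.331, -0.223], TCP at [195.136, 487.394, 231.294] pointing down, gripper open.
Joint ranges: [-2.94, 2.94], [-0.97, 2.17], [0.19, 2.56], [-1.23, 4.37], [0.02, 3.11], [-2.88, 2.88]. Speed limits (rad/s): [2.39, 2.39, 3.01, 3.14, 3.14, 3.14].

## Interface

Orientations are given as a unit quaternion [w, x, y, z].
In Python, from rig import sense, optics, ctrl gives the robot as it stands.
- The arm moves only by the tool play_rows, never from a script. Its argument "plan" is a list of rows, each a list of 7 numbers: the shift along the world's x, y, z in mm, then the turn, a rotation vector about the world's x, y, z in rad, then the opening, from -1 (shut) to 1 (fully open), so that 0 is half open. A call has 1 to 5 rows; each row shifts and turns the pose as measured when the row begins; what a row does not reach is not made up. A row lasts 1/12 s, in which the tool goes at most 41.7 mm and 7.16 degrees, less where a joint would pass 70% of its speed; a pose out of reach is approached as far as the arm can. A call is refused whole if a number of a shift passes 41.7 or a number of a turn 0.125, either way. A call with a gripper value outside its range is refused whole. The fingers move at their own pace and stop on an object; "grip_force" is the grip in N (left out, the last holds). Time passes only in rows, so rows that do not move let the fingers close. It gives the time, the measured TCP pose, the force and the opening at its end, in the units of the state.
- sense(): the state, without advancing time (a new reading comes with each control period).
- optics.capture(name): name is "scene" or "side" or "wrist"; returns a dict with "img" (420x560x3 uint8, blue, green, red), "fx", "fy", "cx", "cy" (pixels), "world_to_cam" (4x4, takes a point from world to camera coordinates). Camera axes: x right, y up, looking along -z (the intrinsics and any distortion apply to the point x, -y, -z); pixel columns grow to the right and rows downward; lengths in mm; the calibration is good to about 2 mm. A picture is of the moment at which its call begins. There is no depth.
- ctrl.finish_job(): hands the job in, once; it reports no verdict.
The state is a dict: "time_s": time; "joints": joint angles; "dq": joint speeds; "tau": joint torques, N m; "eef_pos": TCP position; "ee_rot": TCP orientation; "force": force on the tool from outside, world axes, zero at the start; "wrist_torque": the same for the moment, N m; "grip_width": opening from 0.0 (shut) to 1.0 (fully open).
Only numpy, scipy, OpenCV 4.12 (cv2) and the standard library are available. Lean on these libraries where they do the work, as an engineer would, in place of code of your own. Each camera call takes 0.05 s, during which the arm holds its last target. There are 200 camera calls.

## Task

Close the wax tin: its yellow lid lies on the wooden rest beside the tin, level with the rim and too wide to grip across, so slide it gently across, without lifting it away, until its plug drops into the mouth, then press it down, against the stiff sealing ring inside, until the lid sits fully home and level all round on the rim. Do not drop or throw the lid or press harder than a firm hand would, and leave the tools, the jar and the carved bear where they are.

Things in the scene. Friction and masses are not known exactly. Their poses are not given: they have to be found in the camera images.
- lid: the loose lid, 0.08 to 0.17 kg: a yellow disc (flange) 100 across and 5 thick over a steel plug 80 across and 12 deep with a 2 chamfer; total height 17. Origin: centre of the plug's underside, z up. At the start it lies flat on its plug on the rest, so the flange's underside is 12 above the rest
- lid_top (a point): centre of the lid's top face, 17 above the lid's origin
- lid_seat (a point): centre of the underside of the lid's flange, 12 above the lid's origin; it coincides with the rim point when the lid is fully home
- stand: dark plank fixed to the bench, 225 x 125 x 16, with the green wax tin and the lid rest on it. Origin: on the bench under the tin's centre. Tin: outside diameter 90, wall 3, mouth 84, rim 80 above the bench. Lid rest: pale wooden block on the -x side, from 47 to 152 from the tin's axis along -x, 110 wide along y, its flat top level with the rim (80)
- rim (a point): centre of the tin's mouth at the height of the rim (80 above the bench); same axes as the stand. Pushed at its edge alone, the lid tips nose-down into the mouth and jams there when its centre comes within about 14 of this point; with its trailing side held down it slides on level and drops in
- seal (a joint): the cork-coloured sealing ring inside the mouth (82 outside, 64 inside), which slides stiffly straight down when the lid's plug is pressed on it with about 8 to 10 N and stays where it is left: 0 = up, its top 7 below the rim, so that a lid laid in the mouth stands 5 proud; 0.005 m = down, the lid home
- mallet: a carver's mallet lying on the bench: round wooden handle 240 long, 28 thick, black 60 x 100 x 60 head; bystander
- chisel: a wood chisel lying on the bench, about 220 long, 24 thick; bystander
- gouge: a second chisel lying on the bench, about 220 long; bystander
- bear: a carved wooden bear, standing, about 120 x 60 x 130 high; bystander
- oil_jar: an amber jar with dark cap, 64 across, 100 high; bystander
- brush: a brush lying on the bench; bystander
- sander: a cork sanding block 110 x 65 x 34; bystander
Things that resemble listed ones, but are neither listed nor needed, are in the scene too. What is meant by the lid is not pink, and is the larger of those in its own colour.

How it is judged (in metres and radians):
At the end, for the whole second after the job is handed in: The lid's plug is in the tin's mouth, the lid centred within 4 mm, its flange within 2 mm of the rim and level within 0.03 rad, the sealing ring pushed down more than 3 mm, and the lid at rest (horizontal distance between lid_seat and rim below 0.004 m and z of lid_seat in the frame of rim below 0.002 m and angle between lid's own z axis and vertical below 0.03 rad and value of joint seal above 0.003 m and linear speed of lid below 0.02 m/s); the robot touches nothing.
It fails at once if the lid is lifted more than 35 mm clear of the rest and rim (z of lid_seat in the frame of rim above 0.047 m).
It fails at once if the lid is dropped, thrown or knocked (faster than 0.5 m/s) (linear speed of lid above 0.5 m/s).
It fails at once if the lid is pressed with more than 60 N (contact force between the fingers and lid above 60 N).
It fails at once if a tool, the jar, the sanding block or the bear is moved more than 30 mm (distance of any of mallet, chisel, gouge, bear, oil_jar, brush, sander from where it was at the start of the episode above 0.03 m).
It also fails if it takes over 54 s, if anything falls off the work surface, if the arm or the gripper's body presses on something with over 40 N, if the wrist force passes 120 N, or if a joint passes its speed limit or range.

## Working session

There is one attempt and no reset: what is moved stays moved. The work goes in short steps, Python scripts to look and compute and a tool call to move; the robot and the scene stay as the last step left them, time stands still between calls to the robot, and variables do not carry over. Pictures are saved under pics/ and viewed, about 8 in all and at most 12, crops included, and the job is handed in when it is done.

Besides the shell and the picture viewer there is one more tool, called as name(argument=value, ...), one argument or row to a line, values as JSON. play_rows: Moves the arm, as the interface text tells. Its arguments: {"type":"object","properties":{"plan":{"type":"array"},"grip_force":{"type":"number"}},"required":["plan"]}

```bash
mkdir -p pics; python3 - <<'E'
from rig import sense,optics
import cv2,numpy as np,pickle
d={n:optics.capture(n) for n in("scene","side")}
pickle.dump(d,open("c0.pkl","wb"))
cv2.imwrite("pics/a.png",d["scene"]["img"]);cv2.imwrite("pics/b.png",d["side"]["img"])
for n in d: print(n,{k:(v.round(3).tolist() if hasattr(v,'round') and k!='img' else v) for k,v in d[n].items() if k!='img'})
print(sense())
E
```

```text
scene {'fx': 418.4445848793547, 'fy': 418.4445848793547, 'cx': 285.79723365172686, 'cy': 218.47585113976027, 'world_to_cam': [[-0.671, 0.742, 0.003, 365.112], [-0.611, -0.554, 0.565, 282.476], [0.421, 0.377, 0.825, -1495.939], [0.0, 0.0, 0.0, 1.0]]}
side {'fx': 405.70975945734966, 'fy': 405.70975945734966, 'cx': 278.9202283046462, 'cy': 203.78044438589117, 'world_to_cam': [[0.977, -0.211, 0.017, -560.408], [0.133, 0.674, 0.727, -144.921], [-0.165, -0.708, 0.687, -1309.655], [0.0, 0.0, 0.0, 1.0]]}
{'time_s': 0.1, 'joints': array([ 9.66623225e-01,  3.13373648e-01,  1.49833660e+00,  1.57049293e-05,
        1.33100437e+00, -2.23409443e-01]), 'dq': array([-0.00308617, -0.0024754 , -0.00228023, -0.00012952,  0.00033727,
        0.00185707]), 'tau': array([ 4.13332164e-03, -4.12897003e+01, -2.60138226e+01, -1.10071285e-04,
        3.08622875e-03,  7.73341822e-05]), 'eef_pos': array([194.98873878, 487.20837835, 230.81197068]), 'ee_rot': array([-2.32544241e-04,  1.89235645e-01,  9.81931543e-01, -5.10569226e-04]), 'force': array([-0.5083303 ,  1.39961454,  0.65727166]), 'wrist_torque': array([ 0.02173016, -0.0180056 ,  0.01681309]), 'grip_width': 1.0015915858844857}
```

View pics/a.png

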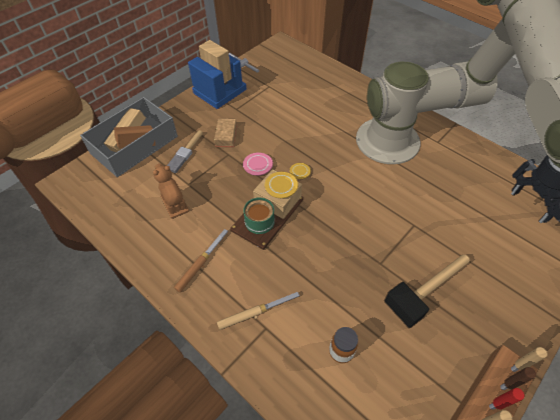

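View pics/b.png

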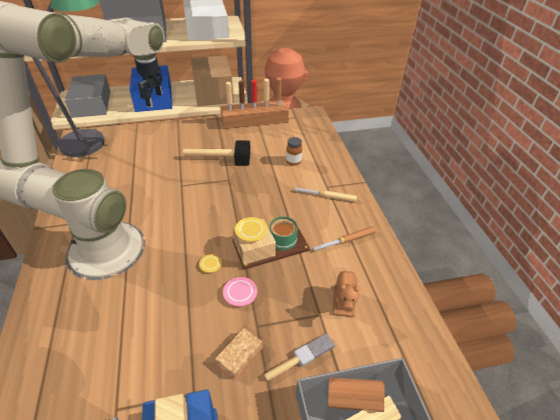

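The scene view shows the yellow lid at (282,184), and the tin at (259,214). In the side view they are at (251,230) and (284,232). A smaller yellow decoy and a pink one lie on the bench.

```bash
cat > h.py <<'E'
import cv2,numpy as np
def toplane(c,uv,z):
    uv=np.atleast_2d(uv).astype(float);M=c["world_to_cam"];R=M[:3,:3];t=M[:3,3]
    d=np.c_[(uv[:,0]-c["cx"])/c["fx"],-(uv[:,1]-c["cy"])/c["fy"],-np.ones(len(uv))]@R
    o=-R.T@t
    return (o+d*((z-o[2])/d[:,2])[:,None])[:,:2]
def proj(c,P):
    P=np.atleast_2d(P);q=P@c["world_to_cam"][:3,:3].T+c["world_to_cam"][:3,3]
    return np.c_[c["cx"]+c["fx"]*q[:,0]/-q[:,2],c["cy"]-c["fy"]*q[:,1]/-q[:,2]]
def blob(c,lo,hi,near,z,open_=0):
    """contour of the colour blob at pixel near -> world hull on plane z, min circle"""
    m=cv2.inRange(cv2.cvtColor(c["img"],cv2.COLOR_BGR2HSV),lo,hi)
    cs,_=cv2.findContours(m,cv2.RETR_EXTERNAL,cv2.CHAIN_APPROX_NONE)
    cs=[k for k in cs if len(k)>15]
    k=max(cs,key=lambda k:cv2.pointPolygonTest(k,tuple(map(float,near)),True))
    w=toplane(c,k[:,0],z).astype(np.float32)
    return k[:,0],w
E
python3 - <<'E'
import pickle,cv2,numpy as np
from h import *
d=pickle.load(open("c0.pkl","rb"))
for n,l,t in(("scene",(282,184),(259,214)),("side",(251,230),(284,232))):
    c=d[n];hsv=cv2.cvtColor(c["img"],cv2.COLOR_BGR2HSV)
    k,w=blob(c,(20,150,120),(33,255,255),l,97); print(n,"lid",cv2.minEnclosingCircle(w),cv2.fitEllipse(w))
    k,w=blob(c,(60,60,20),(95,255,255),t,80); print("tin",cv2.minEnclosingCircle(w),k.min(0),k.max(0))
    k,w=blob(c,(0,120,80),(14,255,255),t,73); print("tin inner",cv2.minEnclosingCircle(w),k.min(0),k.max(0))
ims=[]
for n,(u,v) in(("scene",(270,200)),("side",(268,236))):
    ims.append(cv2.resize(d[n]["img"][v-40:v+40,u-40:u+40],(400,400),interpolation=cv2.INTER_CUBIC))
cv2.imwrite("pics/c.png",np.hstack(ims))
E
```

```text
scene lid ((435.22991943359375, -86.16807556152344), 80.75345611572266) ((445.863525390625, -89.19112396240234), (89.33354949951172, 166.1626739501953), 86.37452697753906)
tin ((590.2172241210938, -63.81251525878906), 45.19057083129883) [244 212] [273 230]
tin inner ((574.1195678710938, -81.2253189086914), 31.702537536621094) [248 204] [269 219]
side lid ((462.2448425292969, -93.08272552490234), 29.859081268310547) ((462.6238098144531, -93.27684783935547), (55.54657745361328, 57.551475524902344), 95.2685317993164)
tin ((563.8833618164062, -129.4270782470703), 42.39399719238281) [272 230] [296 245]
tin inner ((956.2532958984375, 717.5562744140625), 1658.4140625) [0 0] [515 419]
```

View pics/c.png

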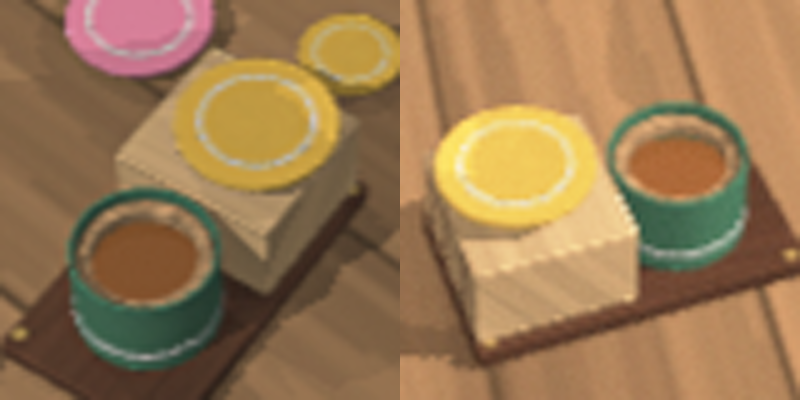

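```bash
python3 - <<'E'
import pickle
from h import *
d=pickle.load(open("c0.pkl","rb"))
print(toplane(d["scene"],(280.9,181.9),97),toplane(d["side"],(250.6,228.1),97))
print(toplane(d["scene"],(258.8,206.6),80),toplane(d["side"],(283.1,226.0),80))
f=lambda n,o,z,*p:print(n,toplane(d[n],[(o[0]+(x+.5)/5-.5,o[1]+(y+.5)/5-.5) for x,y in p],z).round(1).tolist())
f("scene",(230,160),80,(118,155),(268,240),(357,125))
f("side",(228,196),80,(68,250),(235,222))
f("side",(228,196),16,(85,362),)
f("scene",(230,160),16,(5,335),(365,190))
E
```

```text
[[459.76043461 -96.81817369]] [[462.21348363 -92.24612532]]
[[562.04295319 -91.2346416 ]] [[566.67404211 -87.49976989]]
scene [[530.6, -145.3], [516.6, -35.8], [416.2, -53.8]]
side [[424.8, -142.2], [528.2, -140.0]]
side [[427.0, -178.3]]
scene [[641.7, -137.1], [412.1, -47.9]]
```

Rough estimate: lid near (461,-94), tin near (564,-89), stand yaw about 6°. I'll move above them with the jaw axis along the slide direction and re-measure with the wrist camera.

play_rows(
  plan=[
    [12,-32,5,0,0,-0.063,-0.65],
    [12,-32,5,0,0,-0.063,-0.65],
    [12,-32,5,0,0,-0.063,-0.65],
    [12,-32,5,0,0,-0.063,-0.65],
    [12,-32,5,0,0,-0.063,-0.65],
  ],
  grip_force=60,
)

```text
time_s: 0.52
eef_pos: [253.1, 324.1, 252.7]
ee_rot: [-0.002, 0.343, 0.939, -0.003]
force: [0.8, 0.5, 1.0]
grip_width: 0.302
```

play_rows(
  plan=[
    [12,-32,5,0,0,-0.063,-0.65],
    [12,-32,5,0,0,-0.063,-0.65],
    [12,-32,5,0,0,-0.063,-0.65],
    [12,-32,5,0,0,-0.063,-0.65],
    [12,-32,5,0,0,-0.063,-0.65],
  ],
)

```text
time_s: 0.93
eef_pos: [312.6, 156.2, 278.0]
ee_rot: [-0.003, 0.492, 0.871, -0.003]
force: [0.6, 1.0, 0.0]
grip_width: 0.175
```

play_rows(
  plan=[
    [12,-32,5,0,0,-0.063,-0.65],
    [12,-32,5,0,0,-0.063,-0.65],
    [12,-32,5,0,0,-0.063,-0.65],
    [12,-32,5,0,0,-0.063,-0.65],
    [12,-32,5,0,0,-0.063,-0.65],
  ],
)

```text
time_s: 1.35
eef_pos: [372.5, -12.4, 304.1]
ee_rot: [-0.003, 0.629, 0.778, -0.002]
force: [0.7, 0.9, 0.4]
grip_width: 0.176
```

play_rows(
  plan=[
    [22,-32,0,0,0,-0.06,-0.65],
    [22,-32,0,0,0,-0.06,-0.65],
    [4,-14,0,0,0,0,-0.65],
    [0,0,0,0,0,0,-0.65],
  ],
)

```text
time_s: 1.68
eef_pos: [422.7, -100.3, 303.8]
ee_rot: [-0.003, 0.681, 0.733, -0.002]
force: [-1.1, 0.4, -1.3]
grip_width: 0.171
```

```bash
python3 - <<'E'
from rig import sense,optics
import cv2,numpy as np,pickle
c=optics.capture("wrist");pickle.dump(c,open("w1.pkl","wb"));cv2.imwrite("pics/d.png",c["img"]);s=sense();print(s["eef_pos"],s["ee_rot"],s["grip_width"])
M=c["world_to_cam"];print(-M[:3,:3].T@M[:3,3],M[2,:3])
E
```

```text
[422.34361354 -99.20587743 303.76982721] [-0.00345914  0.6804458   0.73278756 -0.00198578] 0.17524242211494545
[417.85816946 -28.17461558 446.53230637] [-0.01280909  0.28513236  0.95840256]
```

View pics/d.png

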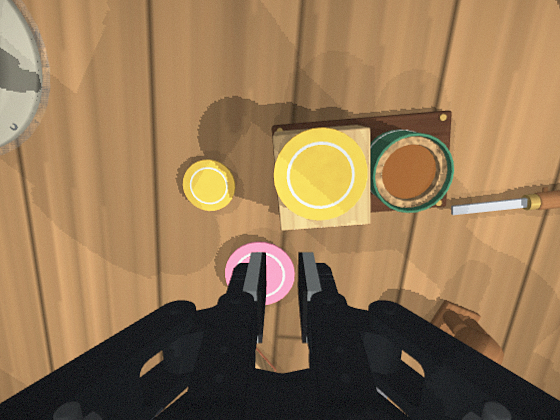

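Wrist view: lid at (321,174), tin rim centre about (412,172), with the fingers clear of both at the bottom.

```bash
cat >> h.py <<'E'
def circ(w):
    A=np.c_[2*w,np.ones(len(w))];s=np.linalg.lstsq(A,(w**2).sum(1),rcond=None)[0]
    r=np.sqrt(s[2]+s[0]**2+s[1]**2);return s[:2],r,np.abs(np.hypot(*(w-s[:2]).T)-r).mean()
def lid(c,near,z=97):
    k,w=blob(c,(20,150,120),(33,255,255),near,z);return circ(w)
E
python3 - <<'E'
import pickle
from h import *
c=pickle.load(open("w1.pkl","rb"))
print("lid",lid(c,(321,174)))
m=cv2.inRange(cv2.cvtColor(c["img"],cv2.COLOR_BGR2HSV),(60,60,20),(95,255,255))
m[:, :360]=0; m[:,470:]=0;m[:110]=0;m[230:]=0
ys,xs=np.nonzero(m);w=toplane(c,np.c_[xs,ys],80)
# inner edge of rim: cream/brown hole inside green
cs,h=cv2.findContours(m,cv2.RETR_CCOMP,cv2.CHAIN_APPROX_NONE)
for k,hh in zip(cs,h[0]):
    if len(k)>60: print(len(k),hh[3],circ(toplane(c,k[:,0],80)),k[:,0].min(0),k[:,0].max(0))
# rest corners (wood, z80) & plank corners z16
print(toplane(c,[(281,230),(371,223),(369,128)],80).round(1).tolist(),toplane(c,[(273,126),(450,111)],16).round(1).tolist())
cv2.imwrite("pics/e.png",cv2.resize(c["img"][100:240,260:470],(800,533),interpolation=cv2.INTER_CUBIC))
E
```

```text
lid (array([460.1553078 , -92.52438874]), np.float64(48.90669340418561), np.float64(0.29068984498003075))
241 -1 (array([561.07209529, -84.61666537]), np.float64(46.092726594785844), np.float64(1.9399637357790716)) [371 131] [453 212]
208 1 (array([562.21986348, -85.78851563]), np.float64(40.622206917731454), np.float64(0.36014636747185974)) [374 135] [448 208]
[[423.8, -163.8], [527.1, -147.3], [509.1, -41.2]] [[404.9, -49.9], [621.4, -15.9]]
```

View pics/e.png

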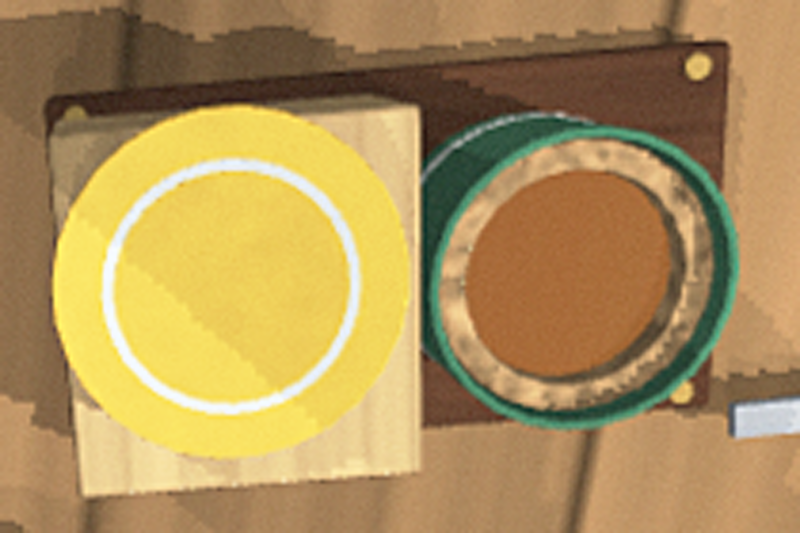

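```bash
python3 - <<'E'
import pickle
from h import *
c=pickle.load(open("w1.pkl","rb"))
P=[(430,280),(738,260),(605,125),(560,428),(475,180),(700,170),(455,350),(690,390),(735,290)]
w=toplane(c,[(260+(x+.5)*210/800-.5,100+(y+.5)*140/533-.5) for x,y in P],80);print(circ(w),w.round(1).tolist())
E
```

```text
(array([565.42478489, -86.85186724]), np.float64(44.39343336846341), np.float64(1.2890264563051674)) [[520.1, -89.3], [607.8, -76.9], [562.4, -42.0], [565.8, -131.1], [528.5, -59.8], [591.5, -52.3], [530.6, -109.5], [602.1, -116.4], [608.9, -85.6]]
```

play_rows(
  plan=[
    [-3,1,-40,0.006,-0.1,0,-0.65],
    [-3,1,-40,0.006,-0.1,0,-0.65],
    [-2,1,-40,0.006,-0.1,0,-0.65],
    [0,1,-36,0,0,0,-0.65],
    [0,0,-20,0,0,0,-0.65],
  ],
)

```text
time_s: 2.15
eef_pos: [414.1, -90.7, 134.3]
ee_rot: [0.104, 0.671, 0.726, 0.106]
force: [0.6, -0.5, 0.2]
grip_width: 0.173
```

play_rows(
  plan=[
    [0,0,0,0,0,0,-0.65],
  ],
)

```text
time_s: 2.23
eef_pos: [411.7, -88.3, 131.2]
ee_rot: [0.1, 0.672, 0.726, 0.105]
force: [0.4, 0.8, 0.2]
grip_width: 0.175
```

```bash
python3 - <<'E'
from rig import sense,optics
import cv2,numpy as np,pickle
from scipy.spatial.transform import Rotation as R
from h import *
c=optics.capture("wrist");pickle.dump(c,open("w2.pkl","wb"));cv2.imwrite("pics/f.png",c["img"]);s=sense();print(s["eef_pos"],s["grip_width"],s["force"])
print(R.from_quat(np.roll(s["ee_rot"],-1)).as_matrix().round(3))
print(proj(c,[(460.2,-92.5,97),(s["eef_pos"])]))
E
```

```text
[412.55045277 -88.71840436 132.9214468 ] 0.177154718398505 [ 0.09497167  1.12933858 -0.05305318]
[[-0.078  0.954  0.289]
 [ 0.997  0.076  0.018]
 [-0.005  0.289 -0.957]]
[[342.01629679 244.98517158]
 [286.01678696 270.84046812]]
```

View pics/f.png

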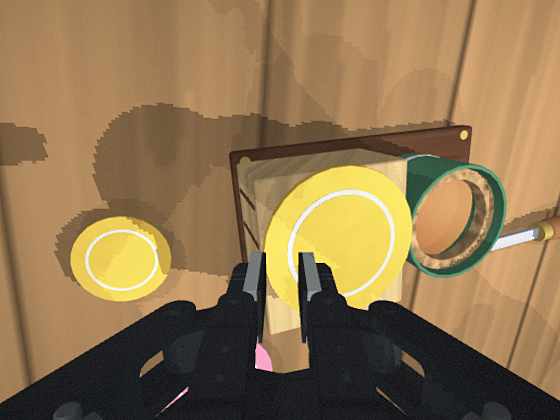

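Fingers straddle the lid's trailing edge region from above; tilt is right. Descending.

play_rows(
  plan=[
    [1,-3,-15,0,0,0,-0.65],
    [0,-3,-12,0,0,0,-0.65],
    [0,0,-3,0,0,0,-0.65],
    [0,0,-2,0,0,0,-0.65],
  ],
)

```text
time_s: 2.62
eef_pos: [417.1, -94.1, 106.7]
ee_rot: [0.106, 0.669, 0.728, 0.107]
force: [-0.5, -0.2, 0.1]
grip_width: 0.173
```

```bash
python3 -c "
from rig import sense
s=sense();print(s['eef_pos'],s['force'])"
```

```text
[417.06389132 -94.0610048  106.65157977] [-0.48607903 -0.23987224  0.12967865]
```

play_rows(
  plan=[
    [-4,-1,-5,0,0,0,-0.65],
    [-1,0,-3,0,0,0,-0.65],
  ],
)

```text
time_s: 2.78
eef_pos: [413.2, -95.1, 100.6]
ee_rot: [0.108, 0.668, 0.729, 0.108]
force: [-0.4, 0.1, 0.1]
grip_width: 0.174
```

play_rows(
  plan=[
    [0,0,-3,0,0,0,-0.65],
    [0,0,-3,0,0,0,-0.65],
  ],
)

```text
time_s: 2.95
eef_pos: [413.5, -95.2, 95.3]
ee_rot: [0.109, 0.668, 0.729, 0.108]
force: [-0.0, -0.3, -0.4]
grip_width: 0.175
```

play_rows(
  plan=[
    [0,0,-2,0,0,0,-0.65],
    [0,0,-2,0,0,0,-0.65],
  ],
)

```text
time_s: 3.12
eef_pos: [414.4, -95.3, 93.7]
ee_rot: [0.11, 0.667, 0.729, 0.109]
force: [-33.1, 6.0, 60.4]
grip_width: 0.176
```

play_rows(
  plan=[
    [0,0,0.5,0,0,0,-0.65],
  ],
)

```text
time_s: 3.2
eef_pos: [414.8, -95.5, 95.2]
ee_rot: [0.111, 0.667, 0.729, 0.109]
force: [-0.0, 0.0, -0.5]
grip_width: 0.175
```

```bash
python3 - <<'E'
from rig import sense,optics
import cv2,numpy as np,pickle
from h import *
s=sense();print(s["eef_pos"],s["force"],s["wrist_torque"])
c=optics.capture("side");pickle.dump(c,open("s1.pkl","wb"))
a=optics.capture("wrist");
cv2.imwrite("pics/g.png",np.hstack([cv2.resize(c["img"][190:270,210:310],(500,400),interpolation=cv2.INTER_CUBIC),cv2.resize(a["img"],(300,400)) ]))
cv2.imwrite("pics/g.png",np.hstack([cv2.resize(c["img"][190:270,210:310],(400,320),interpolation=cv2.INTER_CUBIC),cv2.resize(a["img"][120:420],(400,320))]))
E
```

```text
[414.80124208 -95.51133751  95.15261073] [-0.04102146  0.01099052 -0.5486209 ] [ 0.02298498  0.11303257 -0.01019665]
```

View pics/g.png

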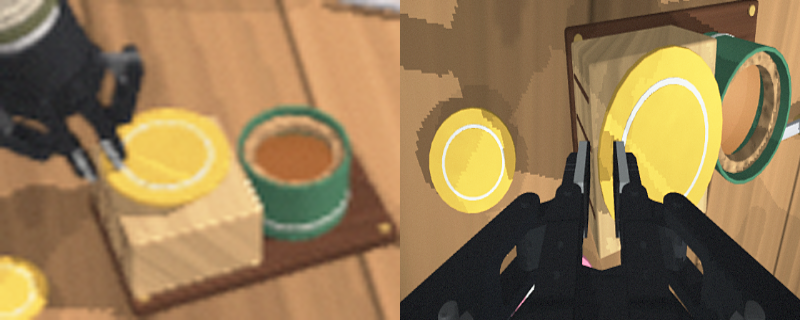

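Good: one fingertip is over the trailing top, the other behind the edge. The contact is stiff, so very small down steps from here.

play_rows(
  plan=[
    [0,0,-0.4,0,0,0,-0.65],
  ],
)

```text
time_s: 3.38
eef_pos: [415.1, -95.6, 94.6]
ee_rot: [0.111, 0.667, 0.729, 0.109]
force: [-3.6, 1.5, 7.3]
grip_width: 0.174
```

play_rows(
  plan=[
    [0,0,-0.4,0,0,0,-0.65],
  ],
)

```text
time_s: 3.47
eef_pos: [415.2, -95.6, 94.5]
ee_rot: [0.112, 0.667, 0.729, 0.109]
force: [-6.6, 2.3, 11.6]
grip_width: 0.172
```

play_rows(
  plan=[
    [0,0,-0.4,0,0,0,-0.65],
  ],
)

```text
time_s: 3.55
eef_pos: [415.3, -95.6, 94.4]
ee_rot: [0.112, 0.667, 0.729, 0.109]
force: [-8.0, 1.1, 15.0]
grip_width: 0.172
```

play_rows(
  plan=[
    [2,0.1,-0.3,0,0,0,-0.65],
    [2,0.1,-0.3,0,0,0,-0.65],
    [2,0.1,-0.3,0,0,0,-0.65],
  ],
)

```text
time_s: 3.8
eef_pos: [421.5, -95.7, 94.5]
ee_rot: [0.112, 0.666, 0.729, 0.109]
force: [-5.3, 0.4, 9.5]
grip_width: 0.173
```

```bash
cat > look.py <<'E'
from rig import sense,optics
from h import *
import sys
s=sense();print(s["eef_pos"].round(2),s["force"].round(1))
c=optics.capture("side")
P=np.array(s["eef_pos"])
def arc(c):
    m=cv2.inRange(cv2.cvtColor(c["img"],cv2.COLOR_BGR2HSV),(20,150,120),(33,255,255))
    n,l,st,ce=cv2.connectedComponentsWithStats(m)
    return n,l,st,ce
u0=proj(c,[P[0]+44,P[1]+2,97])[0]
for nm in("side","scene"):
    c=optics.capture(nm);u=proj(c,[P[0]+44,P[1]+2,97])[0]
    try:
        k,w=blob(c,(20,150,120),(33,255,255),u,97)
        w=w[np.hypot(*(w-[P[0]+44,P[1]+2]).T)<70]
        # fit on hull front part (away from finger)
        wf=w[w[:,0]>P[0]+30]; print(nm,"front fit",*circ(wf),"xmax",w[:,0].max().round(1),"y",w[:,1].min().round(1),w[:,1].max().round(1))
    except Exception as e: print(nm,e)
E
python3 look.py
```

```text
[421.49 -95.72  94.51] [-5.3  0.4  9.5]
side front fit [470.82587094 -92.57980435] 27.548613477418556 1.055811127825335 xmax 499.1 y -121.4 -63.5
scene front fit [471.39450943 -92.37892783] 29.357607370697004 0.8575521671723815 xmax 501.1 y -122.1 -62.2
```

```bash
cat > look.py <<'E'
from rig import sense,optics
from h import *
s=sense();print(s["time_s"],s["eef_pos"].round(2),s["force"].round(1))
P=s["eef_pos"];e=np.array([P[0]+44,P[1]+2])
for nm in("wrist","side"):
    c=optics.capture(nm)
    m=cv2.inRange(cv2.cvtColor(c["img"],cv2.COLOR_BGR2HSV),(20,150,120),(33,255,255))
    ys,xs=np.nonzero(m);w=toplane(c,np.c_[xs,ys],97);g=np.hypot(*(w-e).T)<58
    h=cv2.convexHull(np.c_[xs,ys][g].astype(np.int32))[:,0]
    w=toplane(c,h,97)
    for _ in range(3):  # drop hull points spoiled by finger / side wall
        ce,r,q=circ(w);res=np.abs(np.hypot(*(w-ce).T)-r);w=w[(res<1.5)&(w[:,0]>P[0]+12)]
    print(nm,ce.round(1),r.round(1),q.round(2),len(w))
E
python3 look.py
```

```text
3.95 [421.71 -95.8   94.55] [-2.7  0.7  8.3]
wrist [466.7 -93.4] 50.6 0.23 28
side [470.  -94.9] 49.1 0.62 16
```

play_rows(
  plan=[
    [4,0.3,-0.3,0,0,0,-0.65],
    [4,0.3,-0.3,0,0,0,-0.65],
    [4,0.3,-0.3,0,0,0,-0.65],
    [4,0.3,-0.3,0,0,0,-0.65],
    [4,0.3,-0.3,0,0,0,-0.65],
  ],
)

```text
time_s: 4.47
eef_pos: [442.5, -95.0, 94.5]
ee_rot: [0.114, 0.666, 0.729, 0.109]
force: [-5.6, -0.3, 10.0]
grip_width: 0.174
```

```bash
python3 look.py
```

```text
4.4667 [442.45 -95.05  94.49] [-5.6 -0.3 10. ]
wrist [487.6 -92.5] 50.4 0.25 28
side [491.1 -94.2] 49.4 0.39 11
```

play_rows(
  plan=[
    [4,0.4,-0.3,0,0,0,-0.65],
    [4,0.4,-0.3,0,0,0,-0.65],
    [4,0.4,-0.3,0,0,0,-0.65],
    [4,0.4,-0.3,0,0,0,-0.65],
    [4,0.4,-0.3,0,0,0,-0.65],
  ],
)

```text
time_s: 4.98
eef_pos: [463.9, -93.9, 94.5]
ee_rot: [0.115, 0.665, 0.729, 0.109]
force: [-4.9, -0.3, 9.3]
grip_width: 0.17
```

play_rows(
  plan=[
    [4,0.4,-0.3,0,0,0,-0.65],
    [4,0.4,-0.3,0,0,0,-0.65],
    [4,0.4,-0.3,0,0,0,-0.65],
    [4,0.4,-0.3,0,0,0,-0.65],
    [4,0.4,-0.3,0,0,0,-0.65],
  ],
)

```text
time_s: 5.4
eef_pos: [485.2, -92.6, 94.5]
ee_rot: [0.117, 0.665, 0.73, 0.109]
force: [-5.5, 0.1, 9.6]
grip_width: 0.175
```

```bash
python3 look.py; python3 - <<'E'
from rig import optics
import cv2,numpy as np
a=optics.capture("wrist");c=optics.capture("side")
cv2.imwrite("pics/h.png",np.hstack([cv2.resize(c["img"][190:270,230:330],(400,320),interpolation=cv2.INTER_CUBIC),cv2.resize(a["img"][120:420],(400,320))]))
import pickle;pickle.dump((a,c),open("w3.pkl","wb"))
E
```

```text
5.4 [485.23 -92.58  94.51] [-5.5  0.1  9.6]
wrist [530.1 -90.8] 50.5 0.22 29
side [534.5 -93. ] 49.6 0.62 11
```

View pics/h.png

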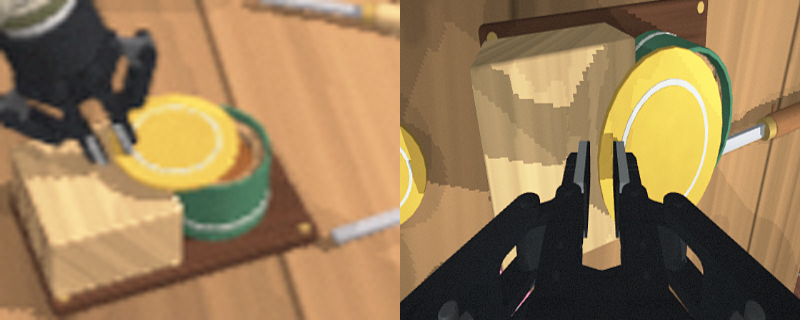

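```bash
cat > rimfit.py <<'E'
from h import *
from scipy.optimize import least_squares
def rim(c,e=np.array([564.5,-86.8])):
    m=cv2.inRange(cv2.cvtColor(c["img"],cv2.COLOR_BGR2HSV),(60,60,20),(95,255,255))
    ys,xs=np.nonzero(m);w=toplane(c,np.c_[xs,ys],80);w=w[np.hypot(*(w-e).T)<60]
    # outermost in each direction in the +x half (side wall does not show there)
    a=np.arctan2(*(w-e).T[::-1]);r=np.hypot(*(w-e).T);o=[]
    for b in np.arange(-1.2,1.2,.08):
        g=(a>b)&(a<b+.08)
        if g.sum()>2:o.append(w[g][r[g].argmax()])
    o=np.array(o)
    f=least_squares(lambda p:np.hypot(*(o-p).T)-45,e,loss="soft_l1");return f.x.round(1),np.abs(f.fun).mean().round(2),len(o),(np.degrees(np.arctan2(*(o-e).T[::-1]))).round(0)[[0,-1]]
if __name__=="__main__":
    import pickle
    print(rim(pickle.load(open("w1.pkl","rb"))),rim(pickle.load(open("w3.pkl","rb"))[0]),rim(pickle.load(open("w3.pkl","rb"))[1]))
E
python3 rimfit.py
```

```text
(array([563.5, -86.7]), np.float64(0.26), 30, array([-68.,  65.])) (array([563.7, -87.2]), np.float64(0.2), 23, array([-33.,  65.])) (array([ 565.8, -101.5]), np.float64(0.71), 4, array([-65., -54.]))
```

play_rows(
  plan=[
    [3,0.4,-0.3,0,0,0,-0.65],
    [3,0.4,-0.3,0,0,0,-0.65],
    [3,0.4,-0.3,0,0,0,-0.65],
    [3,0.4,-0.3,0,0,0,-0.65],
    [3,0.4,-0.3,0,0,0,-0.65],
  ],
)

```text
time_s: 6.02
eef_pos: [501.4, -91.3, 94.5]
ee_rot: [0.118, 0.665, 0.729, 0.109]
force: [-5.2, -0.7, 9.8]
grip_width: 0.176
```

```bash
python3 look.py
```

```text
6.0167 [501.4  -91.3   94.51] [-5.2 -0.7  9.8]
wrist [543.7 -90.7] 49.8 0.22 27
side [545.6 -94. ] 48.8 0.65 10
```

```bash
python3 - <<'E'
from rig import optics
import cv2,numpy as np
a=optics.capture("wrist");c=optics.capture("side");d=optics.capture("scene")
from rimfit import rim;print(rim(a))
rs=lambda i:cv2.resize(i,(400,300),interpolation=cv2.INTER_CUBIC)
cv2.imwrite("pics/i.png",np.vstack([np.hstack([rs(c["img"][195:255,245:325]),rs(d["img"][175:235,225:305])]),np.hstack([rs(a["img"][120:420]),rs(a["img"][150:300,250:450])])]))
E
```

```text
(array([566.5, -90. ]), np.float64(1.97), 14, array([-65.,  66.]))
```

View pics/i.png

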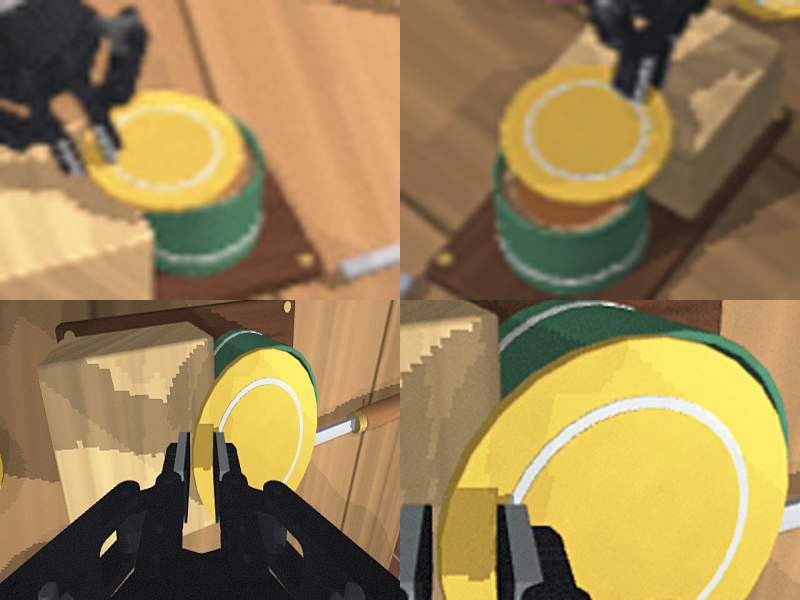

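Side and wrist views: the lid is level, overlapping the mouth. The finger slipped a couple of mm, so the rear finger is now nearly on the edge. Continuing with a bit more hold-down and y correction.

play_rows(
  plan=[
    [2,0.5,-0.5,0,0,0,-0.65],
    [2,0.5,-0.5,0,0,0,-0.65],
    [2,0.5,-0.5,0,0,0,-0.65],
  ],
)

```text
time_s: 6.52
eef_pos: [508.4, -90.4, 94.4]
ee_rot: [0.12, 0.665, 0.729, 0.11]
force: [-6.1, -0.3, 11.0]
grip_width: 0.174
```

```bash
python3 look.py
```

```text
6.5167 [508.38 -90.44  94.43] [-6.1 -0.3 11. ]
wrist [549.3 -91.2] 49.9 0.3 26
side [551.2 -94.5] 48.9 0.14 11
```

play_rows(
  plan=[
    [1.5,1,-0.6,0,0,0,-0.65],
    [1.5,1,-0.6,0,0,0,-0.65],
  ],
)

```text
time_s: 6.78
eef_pos: [512.4, -89.2, 94.4]
ee_rot: [0.121, 0.665, 0.729, 0.11]
force: [-4.6, -0.5, 10.2]
grip_width: 0.172
```

```bash
python3 look.py; python3 - <<'E'
from rig import optics
import cv2,numpy as np
a=optics.capture("wrist");c=optics.capture("side");d=optics.capture("scene")
import pickle;pickle.dump((a,c,d),open("w4.pkl","wb"))
rs=lambda i,z=(400,300):cv2.resize(i,z,interpolation=cv2.INTER_CUBIC)
cv2.imwrite("pics/j.png",np.vstack([np.hstack([rs(c["img"][195:255,245:325]),rs(d["img"][175:235,225:305])]),np.hstack([rs(a["img"][120:420]),rs(a["img"][150:300,250:450])])]))
E
```

```text
6.7833 [512.38 -89.24  94.44] [-4.6 -0.5 10.2]
wrist [553.4 -90.5] 49.7 0.35 25
side [555.2 -93.4] 49.7 0.45 10
```

View pics/j.png

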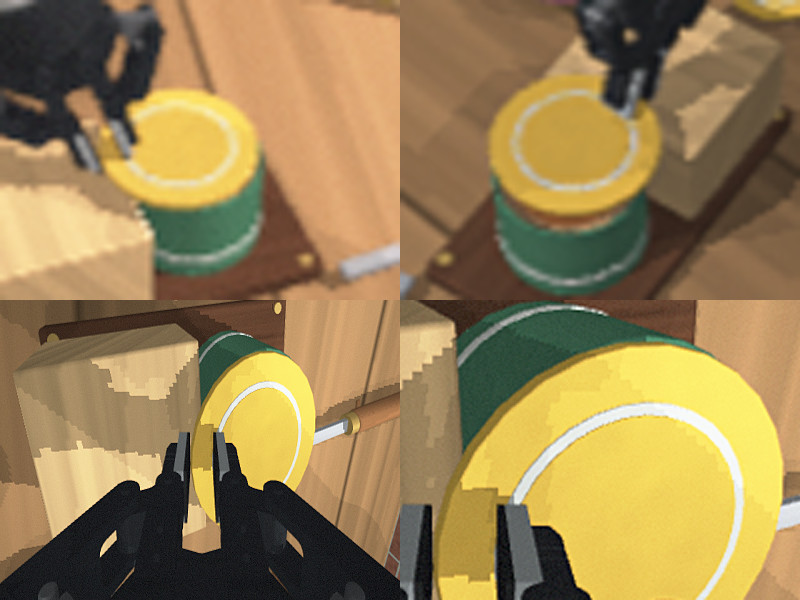

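```bash
python3 - <<'E'
import pickle
from h import *
a,c,d=pickle.load(open("w4.pkl","rb"))
print(toplane(c,(280.4,223.3),97),toplane(d,(259.6,202.8),97))
from rimfit import rim
print(rim(a))
E
```

```text
[[556.98768043 -90.1396338 ]] [[558.99827289 -89.7609631 ]]
(array([589.9, -91.5]), np.float64(0.44), 4, array([-68., -55.]))
```

play_rows(
  plan=[
    [1.5,1,-0.6,0,0,0,-0.65],
    [1.5,1,-0.6,0,0,0,-0.65],
  ],
)

```text
time_s: 7.2
eef_pos: [516.3, -88.1, 94.5]
ee_rot: [0.123, 0.665, 0.729, 0.11]
force: [-5.6, -1.2, 10.5]
grip_width: 0.18
```

```bash
python3 look.py
```

```text
7.2 [516.27 -88.11  94.46] [-5.6 -1.2 10.5]
wrist [556.1 -89.4] 49.6 0.2 28
side [558.8 -93.6] 48.6 0.59 7
```

play_rows(
  plan=[
    [1.5,1,-0.5,0,0,0,-0.65],
    [1.5,1,-0.5,0,0,0,-0.65],
  ],
)

```text
time_s: 7.47
eef_pos: [520.4, -86.8, 94.7]
ee_rot: [0.125, 0.665, 0.728, 0.111]
force: [-1.1, -0.5, -0.3]
grip_width: 0.174
```

```bash
python3 look.py
```

```text
7.4667 [520.43 -86.84  94.66] [-1.1 -0.5 -0.3]
wrist [555.1 -86.4] 48.8 0.43 24
side [563.5 -95. ] 46.3 0.6 7
```

```bash
python3 - <<'E'
from rig import optics
import cv2,numpy as np
a=optics.capture("wrist");c=optics.capture("side");d=optics.capture("scene")
import pickle;pickle.dump((a,c,d),open("w5.pkl","wb"))
rs=lambda i,z=(400,300):cv2.resize(i,z,interpolation=cv2.INTER_CUBIC)
cv2.imwrite("pics/k.png",np.vstack([np.hstack([rs(c["img"][195:255,245:325]),rs(d["img"][175:235,225:305])]),np.hstack([rs(a["img"][120:420]),rs(a["img"][150:300,250:450])])]))
E
```

View pics/k.png

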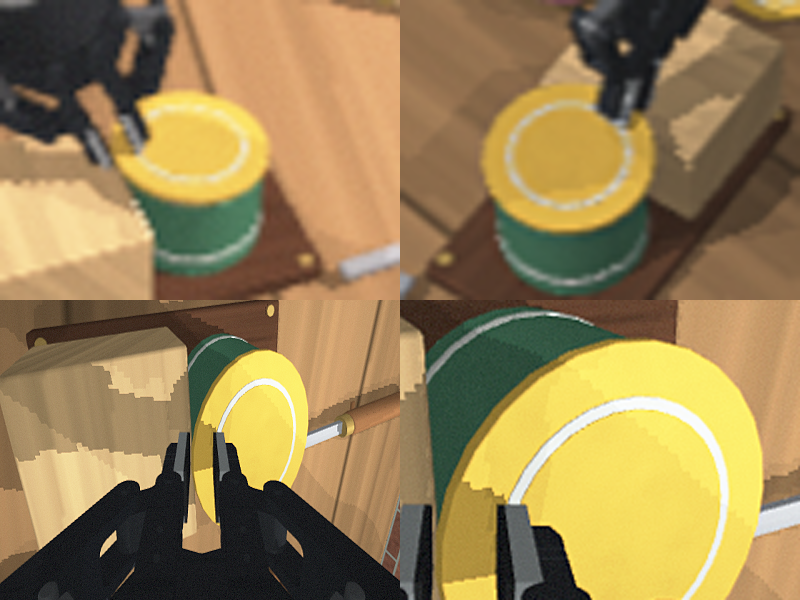

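The lid looks nearly centred but nose-down toward the far side, resting on the seal, and the hold-down finger has lost contact. I'll press gently to find contact again, then ease it forward.

play_rows(
  plan=[
    [0,0,-0.6,0,0,0,-0.65],
  ],
)

```text
time_s: 7.8
eef_pos: [520.3, -86.7, 93.7]
ee_rot: [0.125, 0.665, 0.728, 0.111]
force: [1.5, 0.9, 6.6]
grip_width: 0.178
```

play_rows(
  plan=[
    [0,0,-0.6,0,0,0,-0.65],
  ],
)

```text
time_s: 7.88
eef_pos: [520.6, -86.7, 93.4]
ee_rot: [0.125, 0.665, 0.728, 0.111]
force: [0.5, 0.7, 5.9]
grip_width: 0.174
```

play_rows(
  plan=[
    [0,0,-0.6,0,0,0,-0.65],
  ],
)

```text
time_s: 7.97
eef_pos: [520.8, -86.7, 93.0]
ee_rot: [0.125, 0.664, 0.728, 0.111]
force: [-0.4, 1.0, 6.8]
grip_width: 0.172
```

play_rows(
  plan=[
    [0.3,0,-0.7,0,0,0,-0.65],
    [0.3,0,-0.7,0,0,0,-0.65],
  ],
)

```text
time_s: 8.13
eef_pos: [521.4, -86.6, 91.7]
ee_rot: [0.125, 0.664, 0.728, 0.111]
force: [1.5, 0.4, 1.6]
grip_width: 0.176
```

play_rows(
  plan=[
    [0.3,0,-0.7,0,0,0,-0.65],
    [0.3,0,-0.7,0,0,0,-0.65],
  ],
)

```text
time_s: 8.3
eef_pos: [521.1, -86.3, 89.2]
ee_rot: [0.124, 0.665, 0.729, 0.111]
force: [-0.8, 0.0, -0.8]
grip_width: 0.174
```

```bash
python3 look.py
```

```text
8.3 [521.15 -86.29  89.24] [-0.8  0.  -0.8]
wrist [558.  -83.9] 47.9 0.14 26
side [564.8 -95.3] 48.1 0.43 9
```

play_rows(
  plan=[
    [-1,0,4,0,0,0,-0.65],
    [-4,0,15,0,0,0,-0.65],
    [-4,0,30,0,0.11,0,-0.65],
    [-4,0,40,-0.01,0.11,0,-1],
    [0,0,40,-0.01,0.11,0,-1],
  ],
)

```text
time_s: 8.82
eef_pos: [502.8, -84.3, 196.8]
ee_rot: [0.016, 0.674, 0.739, 0.007]
force: [0.7, -0.4, -0.2]
grip_width: -0.001
```

play_rows(
  plan=[
    [0,0,40,0,0,0,-1],
    [0,0,20,0,0,0,-1],
    [0,0,0,0,0,0,-1],
  ],
)

```text
time_s: 9.07
eef_pos: [504.5, -84.6, 266.3]
ee_rot: [0.019, 0.674, 0.739, 0.006]
force: [1.4, 0.1, 0.0]
grip_width: -0.003
```

```bash
python3 - <<'E'
from rig import optics,sense
import cv2,numpy as np,pickle
from h import *
from scipy.spatial.transform import Rotation as R
s=sense();print(s["time_s"],s["eef_pos"].round(1),s["grip_width"]);print(R.from_quat(np.roll(s["ee_rot"],-1)).as_matrix().round(3))
a=optics.capture("wrist");c=optics.capture("side");d=optics.capture("scene")
pickle.dump((a,c,d),open("w6.pkl","wb"))
for n,i in zip("wrist side scene".split(),(a,c,d)):
    for z in(90,):
        m=cv2.inRange(cv2.cvtColor(i["img"],cv2.COLOR_BGR2HSV),(20,150,120),(33,255,255))
        ys,xs=np.nonzero(m);w=toplane(i,np.c_[xs,ys],z);g=np.hypot(*(w-[564,-87]).T)<70
        h=cv2.convexHull(np.c_[xs,ys][g].astype(np.int32))[:,0];w=toplane(i,h,z);print(n,z,circ(w),np.hypot(*(w-circ(w)[0]).T).round(1)[::4],cv2.fitEllipse(w.astype(np.float32)))
u=proj(a,[564,-87,90])[0].astype(int);print(u)
rs=lambda i,z=(400,300):cv2.resize(i,z,interpolation=cv2.INTER_CUBIC)
cv2.imwrite("pics/l.png",np.vstack([np.hstack([rs(c["img"][195:255,245:325]),rs(d["img"][175:235,225:305])]),np.hstack([rs(a["img"]),rs(a["img"][max(0,u[1]-75):max(0,u[1]-75)+150,u[0]-100:u[0]+100])])]))
E
```

```text
9.0667 [504.5 -84.6 266.3] -0.0028377445505462784
[[-0.092  0.995  0.036]
 [ 0.996  0.093 -0.016]
 [-0.02   0.034 -0.999]]
wrist 90 (array([564.47768073, -87.23044852]), np.float64(49.643076187536245), np.float64(0.1376259299902232)) [49.4 49.8 49.7 49.7 49.7 49.5 49.8 49.5 50.  49.7 49.6 49.5] ((564.4710693359375, -87.23539733886719), (99.01274871826172, 99.58533477783203), 16.546476364135742)
side 90 (array([565.71613014, -89.8022345 ]), np.float64(49.149847303362556), np.float64(0.7328857753157632)) [49.  49.8 48.4 50.  49.4] ((565.7207641601562, -89.71646881103516), (96.7856674194336, 99.86187744140625), 171.41160583496094)
scene 90 (array([570.06793454, -85.82847592]), np.float64(49.84660286150768), np.float64(0.21930006376103905)) [49.7 50.7 49.8 50.5 50.1 49.7 49.8] ((570.074951171875, -85.81279754638672), (99.45491790771484, 100.00875091552734), 175.5593719482422)
[336 189]
```

Wrist fit at z=90 gives a true circle (axes 99.0 and 99.6) centred at (564.5,-87.2), so the plug is in the mouth and level, standing 5 proud. Now pressing at the centre with shut fingers.

play_rows(
  plan=[
    [20,-1,-10,-0.016,-0.035,0,-1],
    [20,-1,-20,0,0,0,-1],
    [18,-1,-30,0,0,0,-1],
    [0,0,-35,0,0,0,-1],
    [0,0,-25,0,0,0,-1],
  ],
)

```text
time_s: 9.63
eef_pos: [560.9, -87.0, 133.6]
ee_rot: [0.033, 0.674, 0.738, 0.011]
force: [-0.4, 0.2, -0.5]
grip_width: -0.0
```

play_rows(
  plan=[
    [0,0,-5,0,0,0,-1],
    [0,0,0,0,0,0,-1],
  ],
)

```text
time_s: 9.8
eef_pos: [556.7, -85.7, 120.0]
ee_rot: [0.026, 0.674, 0.738, 0.008]
force: [0.1, -0.7, 0.5]
grip_width: -0.001
```

play_rows(
  plan=[
    [7,-1.5,-8,0.023,0.05,0,-1],
    [1,0,-8,0,0,0,-1],
    [0,0,0,0,0,0,-1],
  ],
)

```text
time_s: 10.05
eef_pos: [563.9, -87.1, 104.3]
ee_rot: [-0.001, 0.675, 0.738, -0.001]
force: [-1.2, 1.0, 0.6]
grip_width: -0.002
```

play_rows(
  plan=[
    [0,0,-5,0,0,0,-1],
    [0,0,-4,0,0,0,-1],
    [0,0,-1,0,0,0,-1],
  ],
)

```text
time_s: 10.3
eef_pos: [564.1, -87.2, 95.9]
ee_rot: [0.001, 0.675, 0.738, -0.0]
force: [0.1, -0.3, 0.6]
grip_width: 0.002
```

play_rows(
  plan=[
    [0,0,-1,0,0,0,-1],
    [0,0,-1,0,0,0,-1],
  ],
)

```text
time_s: 10.47
eef_pos: [564.0, -87.1, 94.5]
ee_rot: [0.002, 0.674, 0.738, 0.0]
force: [0.0, 0.1, -0.9]
grip_width: 0.004
```

play_rows(
  plan=[
    [0,0,-0.8,0,0,0,-1],
    [0,0,-0.8,0,0,0,-1],
  ],
)

```text
time_s: 10.63
eef_pos: [564.0, -87.1, 93.3]
ee_rot: [0.002, 0.674, 0.738, 0.0]
force: [-0.6, 0.0, 0.4]
grip_width: -0.002
```

play_rows(
  plan=[
    [0,0,-0.8,0,0,0,-1],
    [0,0,-0.8,0,0,0,-1],
    [0,0,-0.8,0,0,0,-1],
  ],
)

```text
time_s: 10.88
eef_pos: [564.2, -87.1, 91.0]
ee_rot: [0.003, 0.674, 0.738, 0.0]
force: [0.6, 0.4, -0.8]
grip_width: 0.005
```

play_rows(
  plan=[
    [0,0,-0.7,0,0,0,-1],
    [0,0,-0.7,0,0,0,-1],
    [0,0,-0.7,0,0,0,-1],
  ],
)

```text
time_s: 11.13
eef_pos: [564.2, -87.1, 89.5]
ee_rot: [0.003, 0.674, 0.738, 0.0]
force: [-3.4, 0.6, 7.1]
grip_width: -0.003
```

play_rows(
  plan=[
    [0,0,-0.7,0,0,0,-1],
    [0,0,-0.7,0,0,0,-1],
    [0,0,-0.7,0,0,0,-1],
  ],
)

```text
time_s: 11.38
eef_pos: [564.3, -87.1, 89.1]
ee_rot: [0.003, 0.674, 0.738, 0.0]
force: [-1.7, -0.2, 6.2]
grip_width: -0.001
```

play_rows(
  plan=[
    [0,0,-1,0,0,0,-1],
    [0,0,-1,0,0,0,-1],
    [0,0,-1,0,0,0,-1],
  ],
)

```text
time_s: 11.63
eef_pos: [564.2, -87.1, 88.0]
ee_rot: [0.003, 0.674, 0.739, 0.0]
force: [-2.3, 1.0, 7.1]
grip_width: 0.002
```

play_rows(
  plan=[
    [0,0,-1,0,0,0,-1],
    [0,0,-1,0,0,0,-1],
    [0,0,-1,0,0,0,-1],
  ],
)

```text
time_s: 11.88
eef_pos: [564.3, -87.1, 86.9]
ee_rot: [0.004, 0.674, 0.739, 0.0]
force: [-2.2, 1.2, 7.1]
grip_width: 0.004
```

play_rows(
  plan=[
    [0,0,-1,0,0,0,-1],
    [0,0,-1,0,0,0,-1],
  ],
)

```text
time_s: 12.05
eef_pos: [564.3, -87.1, 86.2]
ee_rot: [0.004, 0.674, 0.739, 0.0]
force: [-3.6, 0.7, 6.9]
grip_width: -0.001
```

play_rows(
  plan=[
    [0,0,-1,0,0,0,-1],
    [0,0,-1,0,0,0,-1],
  ],
)

```text
time_s: 12.22
eef_pos: [564.3, -87.1, 85.4]
ee_rot: [0.004, 0.674, 0.739, 0.0]
force: [-4.0, 1.4, 6.3]
grip_width: -0.001
```

play_rows(
  plan=[
    [0,0,-0.8,0,0,0,-1],
    [0,0,-0.8,0,0,0,-1],
  ],
)

```text
time_s: 12.38
eef_pos: [564.3, -87.1, 85.0]
ee_rot: [0.004, 0.674, 0.739, 0.0]
force: [-3.3, 1.6, 9.5]
grip_width: -0.002
```

play_rows(
  plan=[
    [0,0,-0.8,0,0,0,-1],
    [0,0,-0.8,0,0,0,-1],
  ],
)

```text
time_s: 12.55
eef_pos: [564.2, -87.1, 85.1]
ee_rot: [0.005, 0.674, 0.739, 0.0]
force: [-3.9, 0.6, 7.9]
grip_width: 0.001
```

play_rows(
  plan=[
    [0,0,-1.2,0,0,0,-1],
  ],
)

```text
time_s: 12.63
eef_pos: [564.3, -87.1, 85.0]
ee_rot: [0.005, 0.674, 0.739, 0.0]
force: [-6.3, 1.8, 13.9]
grip_width: 0.001
```

play_rows(
  plan=[
    [0,0,-1.5,0,0,0,-1],
  ],
)

```text
time_s: 12.72
eef_pos: [564.3, -87.1, 85.0]
ee_rot: [0.005, 0.674, 0.739, 0.0]
force: [-8.7, 1.3, 17.5]
grip_width: 0.001
```

play_rows(
  plan=[
    [0,0,-1.5,0,0,0,-1],
  ],
)

```text
time_s: 12.8
eef_pos: [564.3, -87.1, 85.0]
ee_rot: [0.005, 0.674, 0.739, 0.0]
force: [-6.8, 1.7, 14.8]
grip_width: -0.001
```

Hard stop at 85.0 (home height) with 15–17 N. Retracting and checking.

play_rows(
  plan=[
    [0,0,3,0,0,0,-1],
    [0,0,15,0,0,0,-1],
    [-10,0,35,0,0,0,-1],
    [-20,0,40,0,0,0,-1],
    [-20,0,40,0,0,0,-1],
  ],
)

```text
time_s: 13.22
eef_pos: [512.7, -85.9, 211.0]
ee_rot: [-0.002, 0.673, 0.739, -0.003]
force: [0.8, -0.9, 0.2]
grip_width: 0.002
```

play_rows(
  plan=[
    [-10,0,35,0,0,0,-1],
    [0,0,10,0,0,0,-1],
    [0,0,0,0,0,0,-1],
  ],
)

```text
time_s: 13.47
eef_pos: [501.4, -86.2, 266.0]
ee_rot: [0.004, 0.673, 0.739, -0.001]
force: [0.4, 0.1, 0.4]
grip_width: -0.006
```

```bash
python3 - <<'E'
from rig import optics,sense
import cv2,numpy as np,pickle
from h import *
s=sense();print(s["time_s"],s["eef_pos"].round(1))
a=optics.capture("wrist");c=optics.capture("side");d=optics.capture("scene")
for n,i in zip("wrist side scene".split(),(a,c,d)):
    z=85
    m=cv2.inRange(cv2.cvtColor(i["img"],cv2.COLOR_BGR2HSV),(20,150,120),(33,255,255))
    ys,xs=np.nonzero(m);w=toplane(i,np.c_[xs,ys],z);g=np.hypot(*(w-[564,-87]).T)<70
    h=cv2.convexHull(np.c_[xs,ys][g].astype(np.int32))[:,0];w=toplane(i,h,z);print(n,z,circ(w),cv2.fitEllipse(w.astype(np.float32)))
u=proj(a,[564,-87,90])[0].astype(int);print(u)
rs=lambda i,z=(400,300):cv2.resize(i,z,interpolation=cv2.INTER_CUBIC)
v=max(0,u[1]-75)
cv2.imwrite("pics/m.png",np.vstack([np.hstack([rs(c["img"][195:255,245:325]),rs(d["img"][175:235,225:305])]),np.hstack([rs(a["img"]),rs(a["img"][v:v+150,u[0]-100:u[0]+100])])]))
E
```

```text
13.4667 [501.4 -86.2 266. ]
wrist 85 (array([564.53636575, -87.26501953]), np.float64(49.669734002204514), np.float64(0.14648404659265712)) ((564.5451049804688, -87.2716064453125), (99.00149536132812, 99.68930053710938), 19.303380966186523)
side 85 (array([565.41881811, -89.81324012]), np.float64(49.075143829221744), np.float64(0.6213039497005414)) ((565.4087524414062, -89.69796752929688), (96.47199249267578, 99.96116638183594), 176.0137176513672)
scene 85 (array([570.09306496, -85.70012193]), np.float64(49.88885003541132), np.float64(0.32882089474765247)) ((570.0926513671875, -85.67448425292969), (99.4416732788086, 100.25421905517578), 164.52760314941406)
[345 190]
```

View pics/m.png

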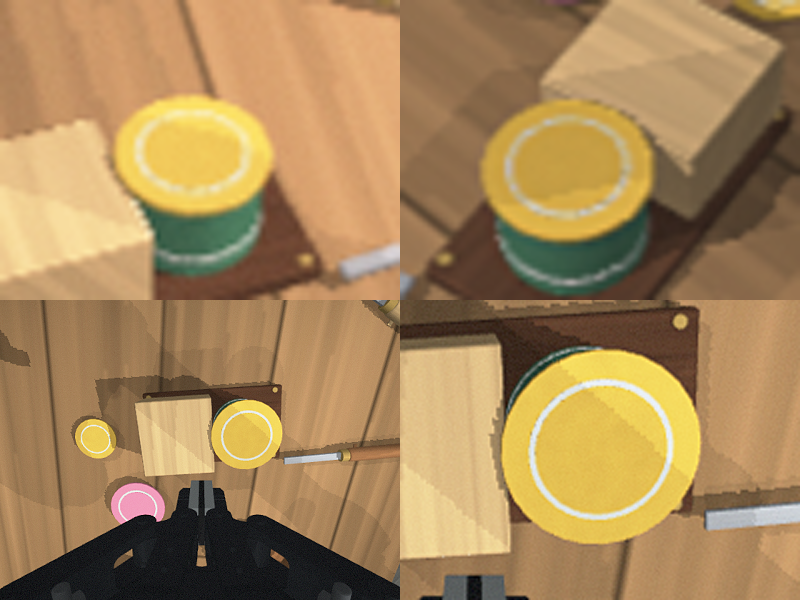

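The lid sits centred and flat on the tin, and the bystanders are untouched. Handing in.

```bash
python3 -c "
from rig import ctrl;print(ctrl.finish_job())"
```

```text
the job is handed in; nothing more can be done
None
```

The lid is on the tin and, by my checks, fully home and level, but one early contact may have broken the 60 N pressing limit. I handed the job in after about 13.5 s of the 54 s; no verdict was reported.

**What I did:** I tilted the gripper so one fingertip held the lid's trailing side down while the other followed behind its edge, and slid the lid over the mouth. With the plug in the mouth, I pressed the centre with shut fingers at about 6–17 N.

**Last checks**
- **Height:** the fingertips met a hard stop at z = 85.0 mm, which is the home height. The lid had gone down about 5 mm from where it first lay in the mouth.
- **Centring:** the wrist camera puts the lid centre at (564.5, -87.3), against my estimate of about (564, -87) for the mouth.
- **Level:** the lid's outline fits a circle within about 0.7 mm.
- **Surroundings:** the arm is clear of everything, and nothing in the last views looked displaced.

**What went wrong or disagreed**
- **Pressing force:** my first touch on the lid was too hard. The wrist reading peaked near 60 N vertically plus 33 N sideways, roughly 69 N in total, so the limit may have been passed for a moment. All later contact was 18 N or less.
- **Nose-down tip:** the lid tipped briefly as its centre neared the mouth, and gentle pressing on its trailing side levelled it.
- **Camera disagreement:** the side and scene cameras put the lid centre about 3 and 6 mm from the wrist estimate. Both views were rough compared with the wrist camera earlier too, so I relied on the wrist view.

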